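# Sort aluminium sleeves into the anodising tubs

### The job

Sort the four hollow aluminium sleeves into the empty white tubs for the next anodising runs, working from the largest to the smallest: the large one into the round tub, then the medium one into the square tub, then the two small ones into the divided tub, one in each compartment. Stand each sleeve upright on the tub floor in the middle of its tub or compartment, set down rather than dropped. Leave the solid slugs where they stand.

Things in the scene. Friction and masses are not known exactly. Their poses are not given: they have to be found in the camera images.
- sleeve_large: The large hollow sleeve: plain aluminium tube, open right through, 54 mm outer diameter, 40 mm bore, 52 mm tall, about 145 g. Origin at the centre of its underside, z up along its bore; stands upright on the black bench (z = 0) at the start. Loose.
- sleeve_medium: The medium hollow sleeve: plain aluminium tube, open right through, 42 mm outer diameter, 30 mm bore, 42 mm tall, about 77 g. Origin at the centre of its underside, z up along its bore; stands upright on the black bench (z = 0) at the start. Loose.
- sleeve_small_a: One of two identical small hollow sleeves: plain aluminium tube, open right through, 32 mm outer diameter, 20 mm bore, 32 mm tall, about 42 g. Origin at the centre of its underside, z up along its bore; stands upright on the black bench (z = 0) at the start. Loose.
- sleeve_small_b: The other small hollow sleeve, identical to sleeve_small_a: 32 mm outer diameter, 20 mm bore, 32 mm tall, about 42 g. Origin at the centre of its underside, z up along its bore; stands upright on the black bench (z = 0) at the start. Loose.
- slug_large: Solid aluminium slug with a closed flat top, same outside as the large sleeve: 54 mm diameter, 52 mm tall, about 320 g. Origin at the centre of its underside, z up; stands upright on the bench. Loose; a look-alike to be left alone.
- slug_medium: Solid aluminium slug with a closed flat top, same outside as the medium sleeve: 42 mm diameter, 42 mm tall, about 155 g. Origin at the centre of its underside, z up; stands upright on the bench. Loose; a look-alike to be left alone.
- tub_round: Empty round white plastic tub, open on top, 150 mm across at the rim and 136 mm at the foot, 45 mm high, walls 4 mm. Fixed to the bench. Origin at the centre of its underside, z up; the inner floor is 5 mm above the origin.
- tub_square: Empty square white plastic tub, open on top, 140 x 140 mm outside (a look-only lip adds 6 mm all round), 45 mm high, walls 5 mm, sides along its x and y axes. Fixed to the bench. Origin at the centre of its underside, z up; the inner floor is 5 mm above the origin.
- tub_divided: Empty oblong white plastic tub, open on top, 110 mm along its x and 215 mm along its y outside (a look-only lip adds 6 mm all round), 35 mm high, walls 5 mm. A 5 mm cross wall at y = 0, as high as the sides, makes two equal compartments, each 100 x 100 mm inside, with middles at x = 0, y = -51 mm and y = +51 mm. Fixed to the bench. Origin at the centre of its underside, z up; the inner floor is 5 mm above the origin.
Not all that is in view belongs to the job. What is shaped like the sleeve_small_b but red or yellow is not meant.

How it is judged:
On the way, in this order (a step that is already met when the one before it is completed fails the run):
1. the large sleeve stands released in the middle of the round tub (x of sleeve_large in the frame of tub_round between -0.015 and 0.015 m and y of sleeve_large in the frame of tub_round between -0.015 and 0.015 m and z of sleeve_large in the frame of tub_round between -0.001 and 0.011 m and angle between the z axis of sleeve_large and the z axis of tub_round, either way round below 0.1 rad and contact force between the fingers and sleeve_large below 0.1 N and linear speed of sleeve_large below 0.02 m/s), for 0.2 s.
2. the medium sleeve stands released in the middle of the square tub (x of sleeve_medium in the frame of tub_square between -0.015 and 0.015 m and y of sleeve_medium in the frame of tub_square between -0.015 and 0.015 m and z of sleeve_medium in the frame of tub_square between -0.001 and 0.011 m and angle between the z axis of sleeve_medium and the z axis of tub_square, either way round below 0.1 rad and contact force between the fingers and sleeve_medium below 0.1 N and linear speed of sleeve_medium below 0.02 m/s), for 0.2 s.
3. one small sleeve stands released in the middle of a compartment of the divided tub (((x of sleeve_small_a in the frame of tub_divided between -0.015 and 0.015 m and y of sleeve_small_a in the frame of tub_divided between -0.0663 and -0.0362 m and z of sleeve_small_a in the frame of tub_divided between -0.001 and 0.011 m and angle between the z axis of sleeve_small_a and the z axis of tub_divided, either way round below 0.1 rad and contact force between the fingers and sleeve_small_a below 0.1 N and linear speed of sleeve_small_a below 0.02 m/s) or (x of sleeve_small_a in the frame of tub_divided between -0.015 and 0.015 m and y of sleeve_small_a in the frame of tub_divided between 0.0362 and 0.0663 m and z of sleeve_small_a in the frame of tub_divided between -0.001 and 0.011 m and angle between the z axis of sleeve_small_a and the z axis of tub_divided, either way round below 0.1 rad and contact force between the fingers and sleeve_small_a below 0.1 N and linear speed of sleeve_small_a below 0.02 m/s) or (x of sleeve_small_b in the frame of tub_divided between -0.015 and 0.015 m and y of sleeve_small_b in the frame of tub_divided between -0.0663 and -0.0362 m and z of sleeve_small_b in the frame of tub_divided between -0.001 and 0.011 m and angle between the z axis of sleeve_small_b and the z axis of tub_divided, either way round below 0.1 rad and contact force between the fingers and sleeve_small_b below 0.1 N and linear speed of sleeve_small_b below 0.02 m/s) or (x of sleeve_small_b in the frame of tub_divided between -0.015 and 0.015 m and y of sleeve_small_b in the frame of tub_divided between 0.0362 and 0.0663 m and z of sleeve_small_b in the frame of tub_divided between -0.001 and 0.011 m and angle between the z axis of sleeve_small_b and the z axis of tub_divided, either way round below 0.1 rad and contact force between the fingers and sleeve_small_b below 0.1 N and linear speed of sleeve_small_b below 0.02 m/s))), for 0.2 s.
4. both small sleeves stand released, one in each compartment ((((x of sleeve_small_a in the frame of tub_divided between -0.015 and 0.015 m and y of sleeve_small_a in the frame of tub_divided between 0.0362 and 0.0663 m and z of sleeve_small_a in the frame of tub_divided between -0.001 and 0.011 m and angle between the z axis of sleeve_small_a and the z axis of tub_divided, either way round below 0.1 rad and contact force between the fingers and sleeve_small_a below 0.1 N and linear speed of sleeve_small_a below 0.02 m/s) and (x of sleeve_small_b in the frame of tub_divided between -0.015 and 0.015 m and y of sleeve_small_b in the frame of tub_divided between -0.0663 and -0.0362 m and z of sleeve_small_b in the frame of tub_divided between -0.001 and 0.011 m and angle between the z axis of sleeve_small_b and the z axis of tub_divided, either way round below 0.1 rad and contact force between the fingers and sleeve_small_b below 0.1 N and linear speed of sleeve_small_b below 0.02 m/s)) or ((x of sleeve_small_a in the frame of tub_divided between -0.015 and 0.015 m and y of sleeve_small_a in the frame of tub_divided between -0.0663 and -0.0362 m and z of sleeve_small_a in the frame of tub_divided between -0.001 and 0.011 m and angle between the z axis of sleeve_small_a and the z axis of tub_divided, either way round below 0.1 rad and contact force between the fingers and sleeve_small_a below 0.1 N and linear speed of sleeve_small_a below 0.02 m/s) and (x of sleeve_small_b in the frame of tub_divided between -0.015 and 0.015 m and y of sleeve_small_b in the frame of tub_divided between 0.0362 and 0.0663 m and z of sleeve_small_b in the frame of tub_divided between -0.001 and 0.011 m and angle between the z axis of sleeve_small_b and the z axis of tub_divided, either way round below 0.1 rad and contact force between the fingers and sleeve_small_b below 0.1 N and linear speed of sleeve_small_b below 0.02 m/s)))), for 0.2 s.
At the end, for the whole second after the job is handed in: Each sleeve stands within 15 mm (along either tub axis) of the middle of its tub or compartment, within 6 mm of the tub floor, upright to 0.1 rad, released, below 20 mm/s; small ones one per compartment; both slugs upright, at rest, within 20 mm of their start (all of step 1 and all of step 2 and (((x of sleeve_small_a in the frame of tub_divided between -0.015 and 0.015 m and y of sleeve_small_a in the frame of tub_divided between 0.0362 and 0.0663 m and z of sleeve_small_a in the frame of tub_divided between -0.001 and 0.011 m and angle between the z axis of sleeve_small_a and the z axis of tub_divided, either way round below 0.1 rad and contact force between the fingers and sleeve_small_a below 0.1 N and linear speed of sleeve_small_a below 0.02 m/s) and (x of sleeve_small_b in the frame of tub_divided between -0.015 and 0.015 m and y of sleeve_small_b in the frame of tub_divided between -0.0663 and -0.0362 m and z of sleeve_small_b in the frame of tub_divided between -0.001 and 0.011 m and angle between the z axis of sleeve_small_b and the z axis of tub_divided, either way round below 0.1 rad and contact force between the fingers and sleeve_small_b below 0.1 N and linear speed of sleeve_small_b below 0.02 m/s)) or ((x of sleeve_small_a in the frame of tub_divided between -0.015 and 0.015 m and y of sleeve_small_a in the frame of tub_divided between -0.0663 and -0.0362 m and z of sleeve_small_a in the frame of tub_divided between -0.001 and 0.011 m and angle between the z axis of sleeve_small_a and the z axis of tub_divided, either way round below 0.1 rad and contact force between the fingers and sleeve_small_a below 0.1 N and linear speed of sleeve_small_a below 0.02 m/s) and (x of sleeve_small_b in the frame of tub_divided between -0.015 and 0.015 m and y of sleeve_small_b in the frame of tub_divided between 0.0362 and 0.0663 m and z of sleeve_small_b in the frame of tub_divided between -0.001 and 0.011 m and angle between the z axis of sleeve_small_b and the z axis of tub_divided, either way round below 0.1 rad and contact force between the fingers and sleeve_small_b below 0.1 N and linear speed of sleeve_small_b below 0.02 m/s))) and distance of each of slug_large, slug_medium from where it was at the start of the episode below 0.02 m and angle between each of slug_large, slug_medium's own z axis and vertical below 0.1 rad and linear speed of each of slug_large, slug_medium below 0.02 m/s); the robot touches nothing.
It fails at once if a solid slug is shifted by more than 20 mm or tipped (distance of any of slug_large, slug_medium from where it was at the start of the episode above 0.02 m or angle between any of slug_large, slug_medium's own z axis and vertical above 0.3 rad).
It fails at once if a sleeve is dropped: it moves at more than 0.7 m/s (a fall of some 25 mm) while no finger touches it ((linear speed of sleeve_large above 0.7 m/s and contact force between the fingers and sleeve_large below 0.1 N) or (linear speed of sleeve_medium above 0.7 m/s and contact force between the fingers and sleeve_medium below 0.1 N) or (linear speed of sleeve_small_a above 0.7 m/s and contact force between the fingers and sleeve_small_a below 0.1 N) or (linear speed of sleeve_small_b above 0.7 m/s and contact force between the fingers and sleeve_small_b below 0.1 N)).
It also fails if it takes over 107 s, if anything falls off the work surface, if the arm or the gripper's body presses on something with over 40 N, if the wrist force passes 120 N, or if a joint passes its speed limit or range.

### The arm

A 6-joint arm with a two-finger parallel gripper is mounted at the origin on the work surface. World frame = base frame: x ahead of the robot, y to its left, z up, the work surface at z = 0. Lengths are in m, angles in rad, forces in N, time in s.
With the tool pointing down it reaches from about 0.375 to 0.9 m from the base axis. Payload 3.1 kg.
Tool frame: the origin (TCP) lies midway between the tips of the shut fingers; the grasp point (between the pads) lies pinch_z behind it (pinch_z is the distance from the TCP to the grasp point, in m); y points along the fingers, z is the direction in which the jaws open and shut, and the axes are right-handed (so a half turn about y gives the same grasp; the last joint's range is limited). The gripper opens to 87 mm and grips with 3 to 60 N. Pads are 19 mm wide; open, the fingers measure 117 mm over their backs; the gripper's body (75 mm by 190 mm) begins 51 mm behind the grasp point.
Start: joints at [-1.5, 0.527, 1.433, -0, 1.181, -0.178], TCP at [0.154, -0.606, 0.223] pointing down, gripper open.
Joint ranges: [-3.08, 3.08], [-0.75, 2.2], [0.22, 2.44], [-1.43, 4.57], [0, 2.65], [-2.85, 2.85]. Speed limits (rad/s): [2.79, 2.79, 3.14, 3.14, 3.14, 3.14].

### API

Orientations are given as a unit quaternion [x, y, z, w].
In Python, from rig import get_obs, camera, hand_in, pinch_z gives the robot as it stands. The module is installed in compiled form; this text tells all that it offers.
- The arm moves only by the tool arm_command, never from a script. Its argument "plan" is a list of rows, each a list of 2 entries, a list of its own where there are three numbers: the shift along the world's x, y, z in units of 25 mm (1.0 is 25 mm), then the turn about the world's z in units of 5 degrees (1.0 is 5 degrees). A call has 1 to 5 rows; each row is the pose to reach, as a shift and turn from the pose commanded when the call began; what a row does not reach only later rows make up. A row lasts 1/10 s, in which the tool goes at most 50 mm and 8.59 degrees, less where a joint would pass 70% of its speed; a pose out of reach is approached as far as the arm can. A call with a gripper value outside its range is refused whole. "fingers" is the opening, from -1 (shut) to 1 (fully open), set as the call begins (left out, the last holds). The fingers move at their own pace and stop on an object; "force" is the grip in N (left out, the last holds). Time passes only in rows, so rows that repeat a pose let the fingers close. It gives the time, the measured TCP pose, the force and the opening at its end, in the units of the state.
- get_obs(): the state, without advancing time (a new reading comes with each control period).
- camera(name): name is "scene" or "top" or "wrist"; returns a dict with "pixels" (400x640x3 uint8, red, green, blue), "camera_matrix" (3x3 intrinsics, pixels), "R" (3x3) and "t" (3): a world point X has camera coordinates R X + t. Camera axes: x right, y down, z forward; pixel columns grow to the right and rows downward; lengths in m; the calibration is good to about 2 mm. A picture is of the moment at which its call begins. There is no depth.
- hand_in(): hands the job in, once; it reports no verdict.
The state is a dict: "time": time; "q": joint angles; "joint_velocities": joint speeds; "joint_torque": joint torques, N m; "position": TCP position; "tool_rot": TCP orientation; "ft_force": force on the tool from outside, world axes, zero at the start; "moment": the same for the moment, N m; "grip_width": finger opening in m.
Only numpy, scipy, OpenCV 4.12 (cv2) and the standard library are available. Lean on these libraries where they do the work, as an engineer would, in place of code of your own. Each camera call takes 0.05 s, during which the arm holds its last target.

## Working session

There is one attempt and no reset: what is moved stays moved. The work goes in short steps, Python scripts to look and compute and a tool call to move; the robot and the scene stay as the last step left them, time stands still between calls to the robot, and variables do not carry over. Pictures are saved under pics/ and viewed, and the job is handed in when it is done.

Besides the shell and the picture viewer there is one more tool, called after "Request:" as name(argument=value, ...) on one line, values as JSON. arm_command: Moves the arm, as the interface text tells. Its arguments: {"type":"object","properties":{"plan":{"type":"array"},"fingers":{"type":"number"},"force":{"type":"number"}},"required":["plan"]}

```bash
mkdir -p pics; cat > h.py <<'E'
import numpy as np,cv2
from rig import get_obs,camera,hand_in,pinch_z
def snap(n,f):
    c=camera(n); cv2.imwrite('pics/'+f,cv2.cvtColor(c['pixels'],cv2.COLOR_RGB2BGR)); return c
def ray(c,u,v,z):
    K,R,t=map(np.array,(c['camera_matrix'],c['R'],c['t']))
    o=-R.T@t; d=R.T@np.linalg.solve(K,[u,v,1.]); return o+d*(z-o[2])/d[2]
def proj(c,X):
    p=np.array(c['camera_matrix'])@(np.array(c['R'])@np.array(X)+c['t']); return p[:2]/p[2]
E
python3 - <<'E'
from h import *
import pickle
print(pinch_z,get_obs())
for n in ['top','scene','wrist']:
    c=snap(n,n+'0.png'); print(n,c['camera_matrix'],-np.array(c['R']).T@c['t']); pickle.dump(c,open(n+'0.pkl','wb'))
E
```

```text
0.0187 {'time': 0.0, 'q': array([-1.50048798e+00,  5.28450794e-01,  1.43392064e+00,  1.55447621e-05,
        1.18139072e+00, -1.78516604e-01]), 'joint_velocities': array([-9.20052294e-04, -9.20399788e-06, -3.40317576e-04,  3.98456533e-04,
       -2.38152095e-04,  2.11734919e-04]), 'joint_torque': array([-2.35640837e-04, -4.40044713e+01, -1.76591974e+01,  6.31859712e-02,
        5.80326165e-02, -1.71317083e-04]), 'position': array([ 0.15388575, -0.60499495,  0.22157525]), 'tool_rot': array([-0.08769745,  0.70240686, -0.70087558,  0.08779056]), 'ft_force': array([ 0.74784962, -0.31077492,  0.64683839]), 'moment': array([-0.0230169 , -0.01805402, -0.02386417]), 'grip_width': 0.08704077214914911}
top [[377.96964575   0.         321.95290342]
 [  0.         377.96964575 196.13652781]
 [  0.           0.           1.        ]] [0.40513213 0.00540471 0.88347319]
scene [[463.06832729   0.         324.73050839]
 [  0.         463.06832729 203.61084068]
 [  0.           0.           1.        ]] [0.94229288 0.28307612 0.77863693]
wrist [[308.41042632   0.         319.18981639]
 [  0.         308.41042632 201.37108793]
 [  0.           0.           1.        ]] [ 0.2296863  -0.58577386  0.3828407 ]
```

View pics/top0.png

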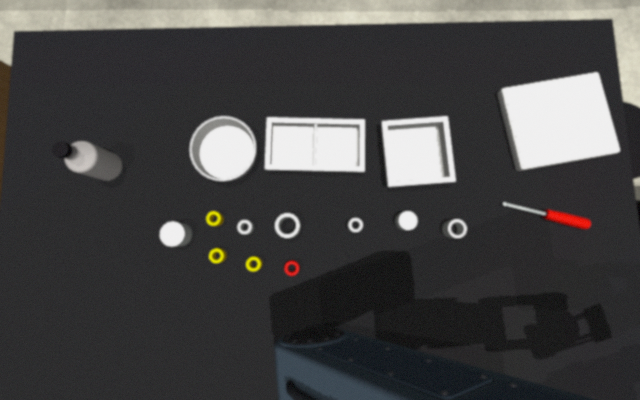

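View pics/scene0.png

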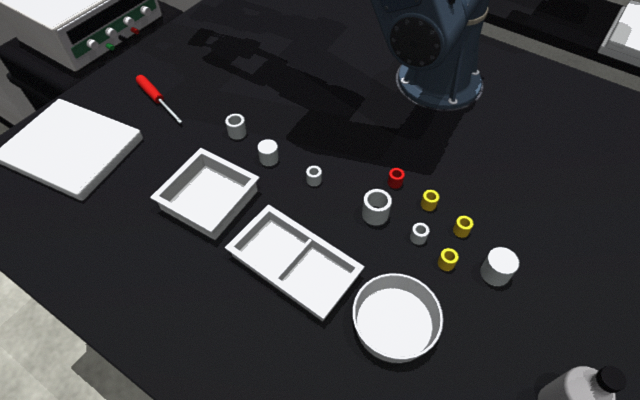

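View pics/wrist0.png

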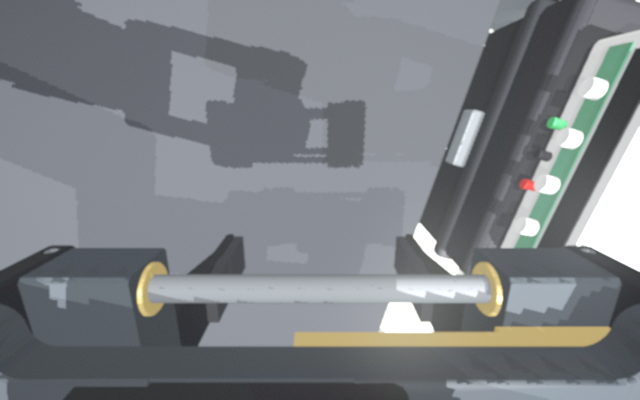

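```bash
python3 - <<'E'
from h import *
import pickle
c=pickle.load(open('top0.pkl','rb')); s=pickle.load(open('scene0.pkl','rb'))
im=c['pixels']; g=cv2.cvtColor(im,cv2.COLOR_RGB2GRAY)
b=cv2.cvtColor(cv2.resize(im[180:280,150:480],None,fx=2.4,fy=2.4,interpolation=cv2.INTER_CUBIC),cv2.COLOR_RGB2BGR)
b2=cv2.cvtColor(cv2.resize(s['pixels'][90:300,200:530],None,fx=2,fy=2,interpolation=cv2.INTER_CUBIC),cv2.COLOR_RGB2BGR)
b2=cv2.resize(b2,(b.shape[1],int(b2.shape[0]*b.shape[1]/b2.shape[1])))
w=np.vstack([b,b2[:359]]);print(w.shape);w=w[:600]
cv2.imwrite('pics/crop0.png',w)
P={'L':(287,225,.052,.054),'M':(457,229,.042,.042),'a':(245,227,.032,.032),'b':(355,225,.032,.032),'slL':(173,234,.052,.054),'slM':(407,220,.042,.042)}
def bright(cc,u,v,r=22,th=110):
    im=cc['pixels'][v-r:v+r,u-r:u+r].astype(int); m=(im.min(2)>th).astype(np.uint8)
    n,l,st,ce=cv2.connectedComponentsWithStats(m)
    k=min(range(1,n),key=lambda i:np.hypot(*(ce[i]-r)))
    ct=cv2.findContours((l==k).astype(np.uint8),cv2.RETR_EXTERNAL,cv2.CHAIN_APPROX_NONE)[0][0]
    return ct[:,0]+[u-r,v-r],im
for k,(u,v,h,d) in P.items():
    ct,_=bright(c,u,v); (x,y),r=cv2.minEnclosingCircle(ct.astype(np.float32))
    X=ray(c,x,y,h); f=c['camera_matrix'][0][0]/(0.8835-h)
    print(k,round(x,1),round(y,1),'diam mm',round((2*r+1)/f*1e3,1),'bbox',ct.min(0),ct.max(0),X.round(4),'reach',np.hypot(*X[:2]).round(3),'scene px of rim centre',proj(s,X).round(1))
E
```

```text
(599, 792, 3)
L 286.8 225.1 diam mm 59.6 bbox [274 213] [299 238] [0.4457 0.0748 0.052 ] reach 0.452 scene px of rim centre [377.  198.6]
M 456.8 228.1 diam mm 47.5 bbox [447 219] [467 238] [ 0.4299 -0.3025  0.042 ] reach 0.526 scene px of rim centre [234.3 119.6]
a 244.2 226.7 diam mm 38.1 bbox [237 219] [252 234] [0.4456 0.1719 0.032 ] reach 0.478 scene px of rim centre [420. 228.]
b 355.2 224.5 diam mm 37.3 bbox [348 217] [363 232] [ 0.444  -0.0775  0.032 ] reach 0.451 scene px of rim centre [313.3 170.4]
slL 171.8 233.6 diam mm 61.3 bbox [159 221] [185 246] [0.4336 0.3257 0.052 ] reach 0.542 scene px of rim centre [502.3 258.5]
slM 407.6 220.1 diam mm 47.8 bbox [398 211] [417 230] [ 0.4504 -0.1938  0.042 ] reach 0.49 scene px of rim centre [266.9 145.6]
```

View pics/crop0.png

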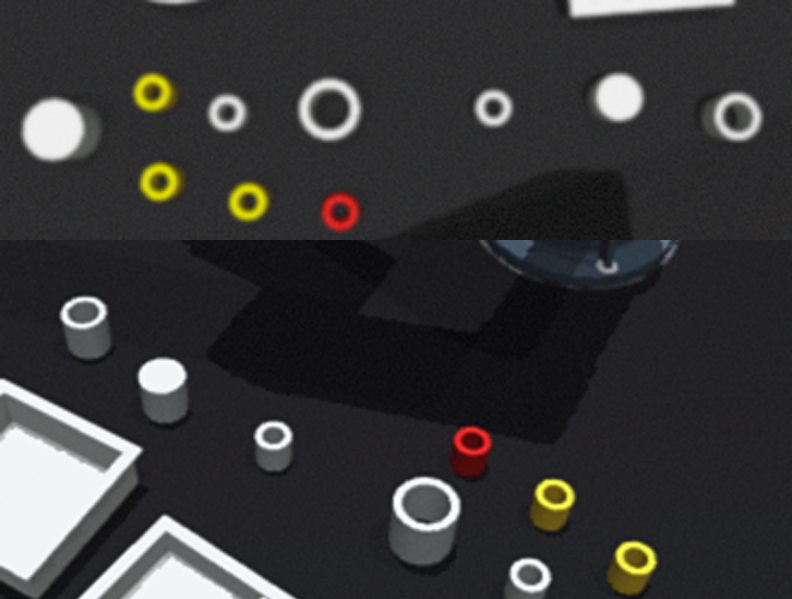

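```bash
python3 - <<'E'
from h import *
import pickle
from scipy.spatial.transform import Rotation as Ro
c=pickle.load(open('top0.pkl','rb')); s=pickle.load(open('scene0.pkl','rb'))
o=get_obs(); print(Ro.from_quat(o['tool_rot']).as_matrix().round(3))
im=c['pixels'].astype(int)
for th in (110,150,180):
  m=(im.min(2)>th).astype(np.uint8); m[:60]=0
  cs=cv2.findContours(m,cv2.RETR_EXTERNAL,cv2.CHAIN_APPROX_NONE)[0]
  for k,(u,v),z in (('round',(223,149),.045),('div',(315,145),.035),('sq',(418,152),.045)):
    ct=[x for x in cs if cv2.pointPolygonTest(x,(u,v),False)>=0]
    if not ct: print('none',k); continue
    ct=ct[0][:,0]
    W=np.array([ray(c,a+0.,b+0.,z)[:2] for a,b in ct],np.float32)
    if k=='round':
        (x,y),r=cv2.minEnclosingCircle(W); print(th,k,x,y,2*r,'ell',cv2.fitEllipse(W))
        X=(x,y,z)
    else:
        R=cv2.minAreaRect(W); print(th,k,R); X=(*R[0],z)
    print('   scene',proj(s,X).round(1),'top',proj(c,X).round(1))
v=[cv2.cvtColor(cv2.resize(p,None,fx=f,fy=f),cv2.COLOR_RGB2BGR) for p,f in ((c['pixels'][100:200,180:465],2.6),(s['pixels'][140:370,140:455],1.4))]
a=np.zeros((600,760,3),np.uint8); a[:v[0].shape[0],:v[0].shape[1]]=v[0]; a[262:262+v[1].shape[0],:v[1].shape[1]]=v[1]
cv2.imwrite('pics/tubs.png',a)
E
```

```text
[[-0.969 -0.     0.246]
 [-0.246  0.002 -0.969]
 [-0.    -1.    -0.002]]
110 round 0.6243695616722107 0.2185552716255188 0.15381108224391937 ell ((0.6245840191841125, 0.21841853857040405), (0.1506645679473877, 0.15177297592163086), 151.1526336669922)
   scene [396.9 312.1] top [222.4 148. ]
110 div ((0.6315776109695435, 0.008938081562519073), (0.23179547488689423, 0.12705181539058685), 87.3066177368164)
   scene [293.3 255.8] top [314.8 143.8]
110 sq ((0.6077022552490234, -0.22530747950077057), (0.1568639576435089, 0.15700523555278778), 3.068819999694824)
   scene [205.3 186.4] top [418.  150.5]
150 round 0.6248695254325867 0.21813270449638367 0.1507304608821869 ell ((0.6247027516365051, 0.21839424967765808), (0.14799444377422333, 0.1486123651266098), 126.6523666381836)
   scene [396.5 312.2] top [222.6 147.7]
150 div ((0.6318224668502808, 0.009279690682888031), (0.22796253859996796, 0.12419423460960388), 87.30616760253906)
   scene [293.3 256. ] top [314.7 143.7]
150 sq ((0.6076706647872925, -0.22512665390968323), (0.15373356640338898, 0.15395361185073853), 3.082599401473999)
   scene [205.3 186.4] top [418.  150.5]
180 round 0.6243822574615479 0.21855342388153076 0.148284450173378 ell ((0.6244637966156006, 0.2183810919523239), (0.14475128054618835, 0.14603738486766815), 127.83430480957031)
   scene [396.9 312.1] top [222.4 148. ]
180 div ((0.6318325996398926, 0.00897417962551117), (0.22715094685554504, 0.1223006471991539), 87.39176940917969)
   scene [293.2 255.9] top [314.8 143.7]
180 sq ((0.6076542139053345, -0.22529345750808716), (0.15213163197040558, 0.15246908366680145), 2.997286081314087)
   scene [205.3 186.3] top [418.  150.5]
```

View pics/tubs.png

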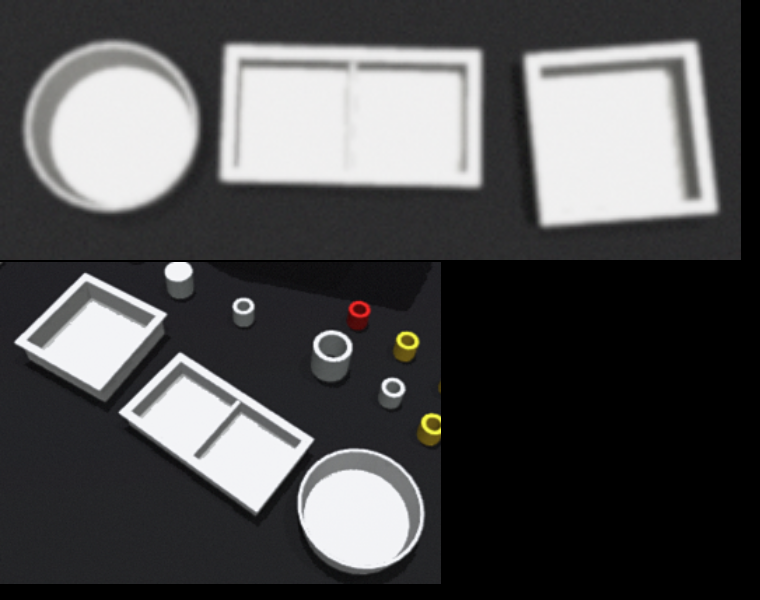

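Request:
arm_command(plan=[[[8, 5, -1], -2.84], [[8, 5, -1], -2.84], [[8, 5, -1], -2.84], [[8, 5, -1], -2.84], [[8, 5, -1], -2.84]], fingers=1, force=20)

```text
time: 0.65
position: [0.3559, -0.4784, 0.1969]
tool_rot: [-0.001, 0.708, -0.707, 0.001]
ft_force: [0.7, 0.5, 0.3]
grip_width: 0.0869
```

Request:
arm_command(plan=[[[3.6, 9, -1], 0], [[3.6, 9, -1], 0], [[3.6, 9, -1], 0], [[3.6, 9, -1], 0], [[3.6, 9, -1], 0]])

```text
time: 1.15
position: [0.4441, -0.2531, 0.1722]
tool_rot: [-0.001, 0.707, -0.707, 0.0]
ft_force: [1.1, 0.5, -0.3]
grip_width: 0.0872
```

Request:
arm_command(plan=[[[0, 9.5, -1], 0], [[0, 9.5, -1], 0], [[0, 9.5, -1], 0], [[0, 9.5, -1], 0], [[0, 9.5, -1], 0]])

```text
time: 1.65
position: [0.4428, -0.0156, 0.1472]
tool_rot: [-0.001, 0.707, -0.707, 0.0]
ft_force: [0.2, -0.9, 0.2]
grip_width: 0.0869
```

Request:
arm_command(plan=[[[0.1, 2, 0], 0], [[0.1, 3.65, 0], 0], [[0.1, 3.65, 0], 0], [[0.1, 3.65, 0], 0], [[0.1, 3.65, 0], 0]])

```text
time: 2.15
position: [0.4467, 0.0723, 0.1475]
tool_rot: [0.0, -0.707, 0.707, -0.0]
ft_force: [0.6, -0.4, -0.3]
grip_width: 0.0867
```

```bash
python3 - <<'E'
from h import *
c=snap('wrist','w1.png'); o=get_obs(); print(o['position'])
print(proj(c,(.4457,.0748,.052)),proj(c,[*o['position'][:2],.052]))
E
```

```text
[0.44674264 0.07187206 0.1475374 ]
[316.35586645 204.07157721] [319.71897667 202.92700413]
```

View pics/w1.png

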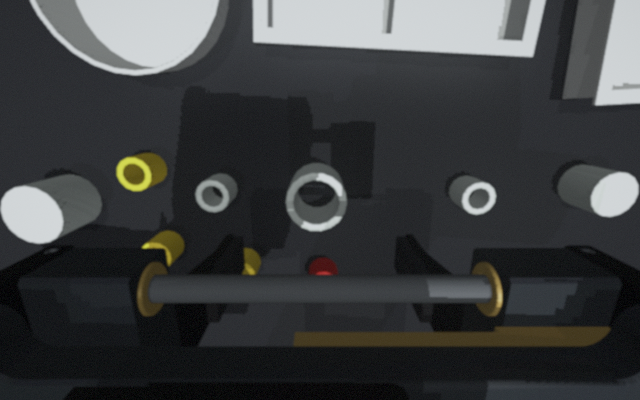

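Request:
arm_command(plan=[[[0, 0.1, -1.5], 0], [[0, 0.1, -3], 0], [[0, 0.1, -4.4], 0], [[0, 0.1, -5], 0], [[0, 0.1, -5.4], 0]])

```text
time: 2.7
position: [0.4461, 0.074, 0.011]
tool_rot: [-0.0, 0.707, -0.707, -0.002]
ft_force: [0.5, -1.1, 0.5]
grip_width: 0.087
```

Request:
arm_command(plan=[[[0, 0, 0], 0], [[0, 0, 0], 0], [[0, 0, 0], 0], [[0, 0, 0], 0], [[0, 0, 0], 0]], fingers=-1)

```text
time: 3.2
position: [0.4469, 0.0756, 0.0133]
tool_rot: [-0.0, -0.707, 0.707, -0.001]
ft_force: [-0.9, -2.1, 0.4]
grip_width: 0.0548
```

Request:
arm_command(plan=[[[0, 0, 0], 0], [[0, 0, 0], 0], [[0, 0, 0], 0], [[0, 0, 0], 0], [[0, 0, 0], 0]])

```text
time: 3.7
position: [0.4469, 0.0756, 0.0132]
tool_rot: [-0.0, -0.707, 0.707, -0.001]
ft_force: [-1.8, -0.5, 7.7]
grip_width: 0.0539
```

Request:
arm_command(plan=[[[0, 0, 0.4], 0], [[0, 0, 1.2], 0], [[0, 0, 2.2], 0], [[0, 0, 3.2], 0], [[0, 0, 3.6], 0]])

```text
time: 4.2
position: [0.4472, 0.0756, 0.1047]
tool_rot: [-0.001, -0.707, 0.707, -0.002]
ft_force: [1.2, -0.4, -1.7]
grip_width: 0.0536
```

Request:
arm_command(plan=[[[0.7, 0.55, 0], 0], [[1.9, 1.5, 0], 0], [[3.2, 2.6, 0], 0], [[4.5, 3.6, 0], 0], [[5.8, 4.7, 0], 0]])

```text
time: 4.7
position: [0.5918, 0.1939, 0.102]
tool_rot: [0.001, -0.707, 0.707, 0.0]
ft_force: [1.0, -0.9, -0.8]
grip_width: 0.0537
```

Request:
arm_command(plan=[[[0.8, 0.6, 0], 0], [[1.3, 1.05, 0], 0], [[1.3, 1.05, 0], 0], [[1.3, 1.05, 0], 0], [[1.3, 1.05, 0], 0]])

```text
time: 5.2
position: [0.6222, 0.2184, 0.1019]
tool_rot: [0.001, -0.707, 0.707, 0.001]
ft_force: [-0.2, 0.7, -2.1]
grip_width: 0.0535
```

```bash
python3 - <<'E'
from h import *
c=snap('top','t2.png');s=snap('scene','s2.png'); o=get_obs(); print(o['position'],o['grip_width'],o['ft_force'])
E
```

```text
[0.62278413 0.21845446 0.1023657 ] 0.05368242614464872 [-0.05529642 -0.30284245 -1.57446958]
```

View pics/s2.png

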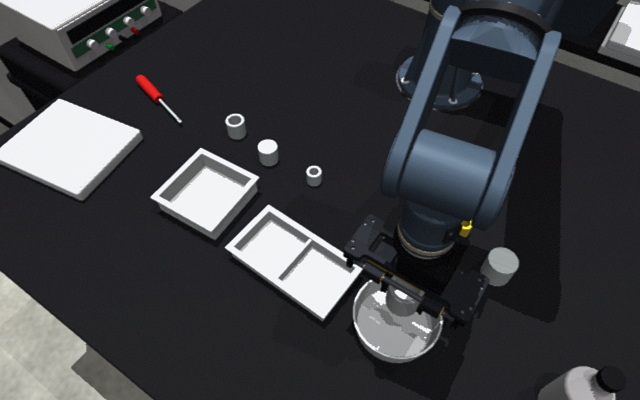

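Request:
arm_command(plan=[[[0.08, 0, -0.8], 0], [[0.08, 0, -1.8], 0], [[0.08, 0, -2.6], 0], [[0.08, 0, -3], 0], [[0.08, 0, -3.2], 0]])

```text
time: 5.8
position: [0.6251, 0.2188, 0.0216]
tool_rot: [0.001, -0.707, 0.707, 0.001]
ft_force: [-0.1, 0.6, -1.8]
grip_width: 0.0536
```

Request:
arm_command(plan=[[[0, 0, -0.04], 0], [[0, 0, -0.08], 0], [[0, 0, -0.11], 0], [[0, 0, -0.14], 0], [[0, 0, -0.14], 0]])

```text
time: 6.3
position: [0.6262, 0.2194, 0.0195]
tool_rot: [-0.0, 0.707, -0.707, 0.001]
ft_force: [0.0, -0.3, -1.7]
grip_width: 0.0537
```

Request:
arm_command(plan=[[[0, 0, -0.03], 0], [[0, 0, -0.06], 0], [[0, 0, -0.06], 0], [[0, 0, -0.06], 0]])

```text
time: 6.7
position: [0.6261, 0.2193, 0.0183]
tool_rot: [-0.0, 0.707, -0.707, 0.001]
ft_force: [-1.6, 0.4, 4.9]
grip_width: 0.0538
```

Request:
arm_command(plan=[[[0, 0, 0], 0], [[0, 0, 0], 0], [[0, 0, 0], 0], [[0, 0, 0], 0], [[0, 0, 0], 0]], fingers=0.6)

```text
time: 7.2
position: [0.6258, 0.2192, 0.0172]
tool_rot: [0.0, -0.707, 0.707, -0.0]
ft_force: [-0.3, 0.2, -0.2]
grip_width: 0.0691
```

Request:
arm_command(plan=[[[0, 0, 0.5], 0], [[0, 0, 1.5], 0], [[0, 0, 3], 0], [[0, 0, 4.5], 0], [[0, 0, 5.4], 0]])

```text
time: 7.7
position: [0.6276, 0.2196, 0.1569]
tool_rot: [0.002, 0.707, -0.707, 0.002]
ft_force: [0.2, 0.3, -0.3]
grip_width: 0.0697
```

```bash
python3 - <<'E'
from h import *
c=snap('wrist','w3.png'); o=get_obs(); print(o['position'],o['grip_width'],o['ft_force'])
print(proj(c,(.6245,.2184,.057)),proj(c,(.6245,.2184,.045)))
E
```

```text
[0.62953155 0.22006036 0.1603536 ] 0.06972613565792755 [ 0.04526136 -0.32842385  2.20689259]
[320.82070942 205.48756853] [320.76174241 201.67290879]
```

View pics/w3.png

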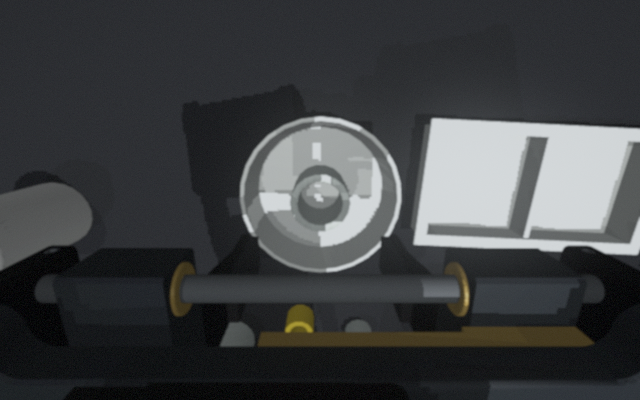

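Request:
arm_command(plan=[[[-3.5, -9.2, 0], 0], [[-3.5, -9.2, 0], 0], [[-3.5, -9.2, 0], 0], [[-3.5, -9.2, 0], 0], [[-3.5, -9.2, 0], 0]])

```text
time: 8.25
position: [0.5374, -0.0124, 0.153]
tool_rot: [0.0, -0.707, 0.707, -0.001]
ft_force: [1.0, -0.5, 0.4]
grip_width: 0.0693
```

Request:
arm_command(plan=[[[-3.5, -9.2, 0], 0], [[-3.5, -9.2, 0], 0], [[-3.5, -9.2, 0], 0], [[-3.5, -9.2, 0], 0], [[-3.5, -9.2, 0], 0]])

```text
time: 8.75
position: [0.45, -0.2428, 0.153]
tool_rot: [-0.0, -0.707, 0.707, -0.0]
ft_force: [0.9, -0.5, 0.8]
grip_width: 0.0694
```

```bash
python3 - <<'E'
from h import *
c=snap('top','t3.png');s=snap('scene','s3.png'); o=get_obs(); print(o['position'],o['grip_width'])
a=np.linspace(0,2*np.pi,60)
v=[]
for cc,(x0,y0),f in ((c,(180,100),7),(s,(345,265),6)):
    im=cv2.cvtColor(cv2.resize(cc['pixels'][y0:y0+100 if f==6 else y0+85,x0:x0+ (110 if f==6 else 85)],None,fx=f/2,fy=f/2,interpolation=cv2.INTER_CUBIC),cv2.COLOR_RGB2BGR)
    for r,z,X,col in ((.075,.045,(.6245,.2184),(0,255,0)),(.027,.057,(.6245,.2184),(0,0,255))):
        p=np.array([((proj(cc,(X[0]+r*np.cos(t),X[1]+r*np.sin(t),z))-[x0,y0]+.5)*f/2) for t in a]).astype(int)
        for q in p: cv2.circle(im,tuple(int(k) for k in q),1,col,-1)
    v.append(cv2.resize(im,(380,int(im.shape[0]*380/im.shape[1]))))
h=max(i.shape[0] for i in v); o=np.zeros((h,760,3),np.uint8)
for i,k in enumerate(v): o[:k.shape[0],i*380:(i+1)*380]=k
cv2.imwrite('pics/c3.png',o)
E
```

```text
[ 0.45015166 -0.2467019   0.15319394] 0.06977989244033124
```

View pics/c3.png

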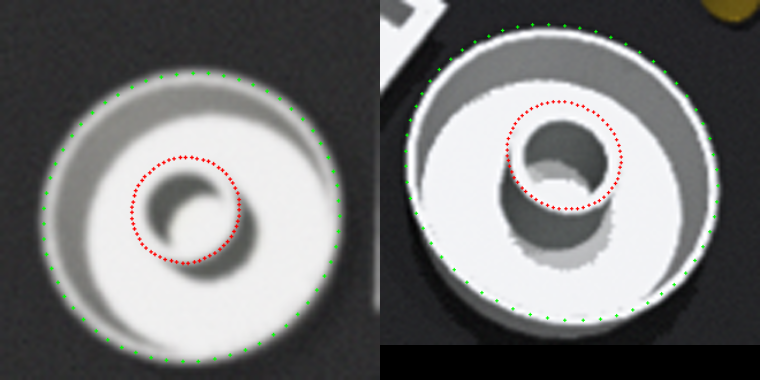

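Request:
arm_command(plan=[[[-0.8, -2.2, 0], 0], [[-0.8, -2.2, 0], 0], [[-0.8, -2.2, 0], 0], [[-0.8, -2.2, 0], 0], [[-0.8, -2.2, 0], 0]])

```text
time: 9.35
position: [0.4311, -0.2939, 0.1525]
tool_rot: [-0.001, 0.708, -0.707, 0.001]
ft_force: [-0.7, 0.9, 0.7]
grip_width: 0.0694
```

```bash
python3 - <<'E'
from h import *
c=snap('wrist','w4.png'); o=get_obs(); print(o['position'])
print(proj(c,(.4299,-.3025,.042)),proj(c,[*o['position'][:2],.042]))
E
```

```text
[ 0.43121011 -0.29399442  0.15250661]
[328.85903128 199.46387565] [319.59362853 198.0648235 ]
```

View pics/w4.png

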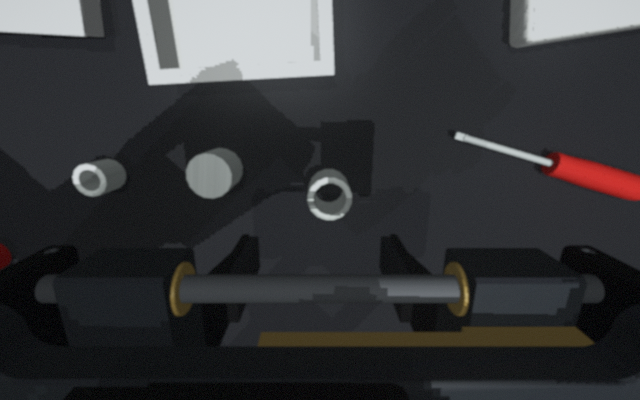

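Request:
arm_command(plan=[[[-0.05, -0.34, -1], 0], [[-0.05, -0.34, -2.5], 0], [[-0.05, -0.34, -4.2], 0], [[-0.05, -0.34, -5.2], 0], [[-0.05, -0.34, -5.6], 0]])

```text
time: 9.9
position: [0.4289, -0.3019, 0.0102]
tool_rot: [-0.002, 0.708, -0.706, -0.0]
ft_force: [0.2, 1.1, -1.3]
grip_width: 0.0702
```

Request:
arm_command(plan=[[[0, 0, 0], 0], [[0, 0, 0], 0], [[0, 0, 0], 0], [[0, 0, 0], 0], [[0, 0, 0], 0]], fingers=-1)

```text
time: 10.4
position: [0.4302, -0.3047, 0.0137]
tool_rot: [-0.0, -0.707, 0.708, -0.001]
ft_force: [-0.6, 0.8, 4.0]
grip_width: 0.041
```

Request:
arm_command(plan=[[[0, 0, 0], 0], [[0, 0, 0], 0], [[0, 0, 0], 0], [[0, 0, 0], 0], [[0, 0, 0], 0]])

```text
time: 10.9
position: [0.4302, -0.3047, 0.0137]
tool_rot: [-0.0, -0.707, 0.708, -0.001]
ft_force: [-0.2, 0.3, 6.7]
grip_width: 0.0405
```

Request:
arm_command(plan=[[[0, 0, 0.4], 0], [[0, 0, 1.2], 0], [[0, 0, 2.2], 0], [[0, 0, 3.2], 0], [[0, 0, 3.6], 0]])

```text
time: 11.4
position: [0.4305, -0.3051, 0.105]
tool_rot: [-0.001, -0.706, 0.708, -0.001]
ft_force: [0.7, -0.4, -0.4]
grip_width: 0.0409
```

Request:
arm_command(plan=[[[0.7, 0.3, 0], 0], [[1.9, 0.85, 0], 0], [[3.3, 1.5, 0], 0], [[4.8, 2.15, 0], 0], [[6.1, 2.75, 0], 0]])

```text
time: 11.9
position: [0.5834, -0.2345, 0.1022]
tool_rot: [-0.0, 0.707, -0.707, 0.0]
ft_force: [0.2, -0.9, -0.0]
grip_width: 0.0403
```

Request:
arm_command(plan=[[[0.7, 0.3, 0], 0], [[1, 0.4, 0], 0], [[1, 0.4, 0], 0], [[1, 0.4, 0], 0], [[1, 0.4, 0], 0]])

```text
time: 12.4
position: [0.6057, -0.226, 0.1023]
tool_rot: [-0.0, 0.707, -0.707, -0.001]
ft_force: [-0.4, 0.1, 0.1]
grip_width: 0.0408
```

Request:
arm_command(plan=[[[0.06, 0, -0.8], 0], [[0.06, 0, -1.8], 0], [[0.06, 0, -2.6], 0], [[0.06, 0, -3], 0], [[0.06, 0, -3.22], 0]])

```text
time: 12.9
position: [0.6076, -0.2258, 0.0211]
tool_rot: [-0.001, 0.707, -0.707, -0.001]
ft_force: [0.2, 0.3, -0.4]
grip_width: 0.0411
```

Request:
arm_command(plan=[[[0, 0, -0.03], 0], [[0, 0, -0.06], 0], [[0, 0, -0.09], 0], [[0, 0, -0.12], 0], [[0, 0, -0.12], 0]])

```text
time: 13.4
position: [0.6089, -0.2255, 0.0195]
tool_rot: [0.0, -0.707, 0.707, -0.001]
ft_force: [-0.2, -0.5, -0.9]
grip_width: 0.0409
```

Request:
arm_command(plan=[[[0, 0, -0.03], 0], [[0, 0, -0.06], 0], [[0, 0, -0.06], 0], [[0, 0, -0.06], 0]])

```text
time: 13.8
position: [0.6089, -0.2255, 0.0188]
tool_rot: [0.0, -0.707, 0.707, -0.001]
ft_force: [-1.2, 0.1, 5.4]
grip_width: 0.0411
```

Request:
arm_command(plan=[[[0, 0, 0], 0], [[0, 0, 0], 0], [[0, 0, 0], 0], [[0, 0, 0], 0], [[0, 0, 0], 0]], fingers=0.35)

```text
time: 14.3
position: [0.6086, -0.2255, 0.0173]
tool_rot: [-0.0, 0.707, -0.707, 0.0]
ft_force: [-0.3, 0.7, -0.0]
grip_width: 0.0586
```

Request:
arm_command(plan=[[[0, 0, 0.5], 0], [[0, 0, 1.5], 0], [[0, 0, 3], 0], [[0, 0, 4.5], 0], [[0, 0, 5.4], 0]])

```text
time: 14.8
position: [0.6101, -0.2262, 0.1568]
tool_rot: [-0.001, -0.706, 0.708, -0.002]
ft_force: [0.4, 0.5, 0.4]
grip_width: 0.0587
```

Request:
arm_command(plan=[[[-6.6, 5.9, 0], 0], [[-6.6, 5.9, 0], 0], [[-6.6, 5.9, 0], 0], [[-6.6, 5.9, 0], 0], [[-6.6, 5.9, 0], 0]])

```text
time: 15.3
position: [0.4384, -0.0744, 0.153]
tool_rot: [-0.003, 0.708, -0.706, -0.001]
ft_force: [0.5, -0.9, -0.3]
grip_width: 0.0589
```

```bash
python3 - <<'E'
from h import *
w=snap('wrist','w5.png')
c=snap('top','t5.png');s=snap('scene','s5.png'); o=get_obs(); print(o['position'],o['grip_width'])
print(proj(w,(.444,-.0775,.032)),proj(w,[*o['position'][:2],.032]))
x0,y0=375,105
im=cv2.cvtColor(cv2.resize(s['pixels'][140:250,140:270],None,fx=3,fy=3,interpolation=cv2.INTER_CUBIC),cv2.COLOR_RGB2BGR)
for t in np.linspace(0,6.28,50):
    q=(proj(s,(.6077+.021*np.cos(t),-.2253+.021*np.sin(t),.047))-[140,140]+.5)*3; cv2.circle(im,(int(q[0]),int(q[1])),1,(0,0,255),-1)
wi=cv2.cvtColor(cv2.resize(w['pixels'],None,fx=.62,fy=.62),cv2.COLOR_RGB2BGR)
o=np.zeros((330,790,3),np.uint8); o[:,:390]=im; o[:wi.shape[0],392:392+wi.shape[1]]=wi
cv2.imwrite('pics/c5.png',o)
E
```

```text
[ 0.4433329  -0.0773744   0.15351946] 0.05897244523257888
[322.90842675 188.90220698] [322.77116046 189.58620197]
```

View pics/c5.png

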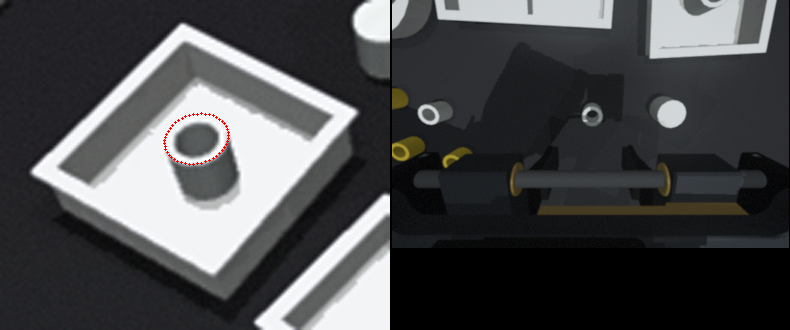

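View pics/w5.png

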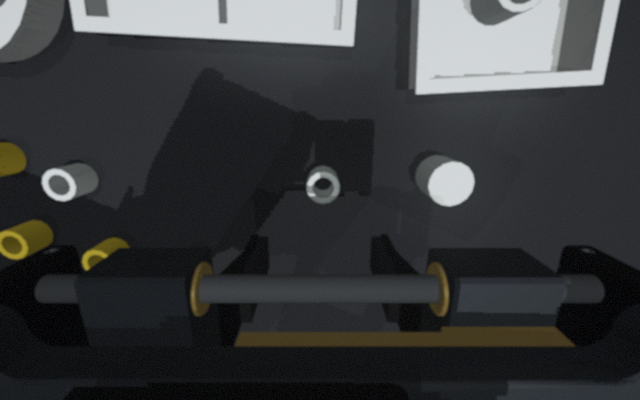

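Request:
arm_command(plan=[[[0, 0, -1], 0], [[0, 0, -2.5], 0], [[0, 0, -4.2], 0], [[0, 0, -5.2], 0], [[0, 0, -5.7], 0]])

```text
time: 15.95
position: [0.4455, -0.0795, 0.0077]
tool_rot: [-0.0, -0.707, 0.707, -0.0]
ft_force: [-0.2, 0.3, 0.2]
grip_width: 0.0592
```

Request:
arm_command(plan=[[[0, 0, 0], 0], [[0, 0, 0], 0], [[0, 0, 0], 0], [[0, 0, 0], 0], [[0, 0, 0], 0]], fingers=-1)

```text
time: 16.45
position: [0.4445, -0.0784, 0.0109]
tool_rot: [-0.0, -0.707, 0.707, -0.001]
ft_force: [-0.4, -0.0, 2.4]
grip_width: 0.0304
```

Request:
arm_command(plan=[[[0, 0, 0], 0], [[0, 0, 0], 0], [[0, 0, 0], 0], [[0, 0, 0], 0], [[0, 0, 0], 0]])

```text
time: 16.95
position: [0.4445, -0.0784, 0.0109]
tool_rot: [-0.0, -0.707, 0.707, -0.001]
ft_force: [-0.0, 0.0, 6.1]
grip_width: 0.0306
```

Request:
arm_command(plan=[[[0, 0, 0.4], 0], [[0, 0, 1.2], 0], [[0, 0, 2.2], 0], [[0, 0, 3.2], 0], [[0, 0, 3.6], 0]])

```text
time: 17.45
position: [0.4444, -0.0781, 0.1023]
tool_rot: [-0.001, -0.707, 0.708, -0.001]
ft_force: [0.2, 0.4, -1.7]
grip_width: 0.0305
```

Request:
arm_command(plan=[[[0.7, 0.13, 0], 0], [[2, 0.4, 0], 0], [[3.5, 0.7, 0], 0], [[5, 1, 0], 0], [[6.4, 1.25, 0], 0]])

```text
time: 17.95
position: [0.6047, -0.046, 0.0998]
tool_rot: [-0.001, 0.707, -0.707, 0.0]
ft_force: [0.4, -0.6, -0.6]
grip_width: 0.0309
```

Request:
arm_command(plan=[[[0.7, 0.15, 0], 0], [[1, 0.2, 0], 0], [[1, 0.2, 0], 0], [[1, 0.2, 0], 0], [[1, 0.2, 0], 0]])

```text
time: 18.45
position: [0.6269, -0.0418, 0.0997]
tool_rot: [-0.001, 0.707, -0.707, -0.001]
ft_force: [-0.8, 0.5, 0.3]
grip_width: 0.0306
```

Request:
arm_command(plan=[[[0.06, 0, -0.8], 0], [[0.06, 0, -1.8], 0], [[0.06, 0, -2.6], 0], [[0.06, 0, -3], 0], [[0.06, 0, -3.22], 0]])

```text
time: 18.95
position: [0.6291, -0.0419, 0.0187]
tool_rot: [-0.001, 0.707, -0.707, -0.001]
ft_force: [-0.6, -0.4, 0.1]
grip_width: 0.0305
```

Request:
arm_command(plan=[[[0, 0, -0.03], 0], [[0, 0, -0.06], 0], [[0, 0, -0.09], 0], [[0, 0, -0.12], 0], [[0, 0, -0.12], 0]])

```text
time: 19.45
position: [0.6304, -0.0417, 0.017]
tool_rot: [0.0, -0.707, 0.707, -0.001]
ft_force: [-0.0, 0.3, -0.8]
grip_width: 0.0307
```

Request:
arm_command(plan=[[[0, 0, -0.03], 0], [[0, 0, -0.05], 0], [[0, 0, -0.05], 0], [[0, 0, -0.05], 0]])

```text
time: 19.85
position: [0.6304, -0.0418, 0.016]
tool_rot: [0.0, -0.707, 0.707, -0.001]
ft_force: [-1.7, 0.3, 4.8]
grip_width: 0.0304
```

Request:
arm_command(plan=[[[0, 0, 0], 0], [[0, 0, 0], 0], [[0, 0, 0], 0], [[0, 0, 0], 0], [[0, 0, 0], 0]], fingers=0.2)

```text
time: 20.35
position: [0.6301, -0.0417, 0.015]
tool_rot: [-0.0, 0.707, -0.707, 0.0]
ft_force: [-0.5, -0.3, 0.1]
grip_width: 0.0512
```

Request:
arm_command(plan=[[[0, 0, 0.5], 0], [[0, 0, 1.5], 0], [[0, 0, 3], 0], [[0, 0, 4.5], 0], [[0, 0, 5.4], 0]])

```text
time: 20.85
position: [0.6317, -0.042, 0.1544]
tool_rot: [-0.002, -0.707, 0.708, -0.002]
ft_force: [1.8, -0.2, 0.5]
grip_width: 0.0521
```

Request:
arm_command(plan=[[[-6, 7, 0], 0], [[-6, 7, 0], 0], [[-6, 7, 0], 0], [[-6, 7, 0], 0], [[-6, 7, 0], 0]])

```text
time: 21.35
position: [0.4768, 0.1353, 0.1511]
tool_rot: [-0.001, 0.707, -0.707, 0.0]
ft_force: [1.1, 0.7, -0.5]
grip_width: 0.052
```

Request:
arm_command(plan=[[[-1.4, 1.55, 0], 0], [[-1.4, 1.55, 0], 0], [[-1.4, 1.55, 0], 0], [[-1.4, 1.55, 0], 0], [[-1.4, 1.55, 0], 0]])

```text
time: 21.85
position: [0.4468, 0.1712, 0.1507]
tool_rot: [0.001, 0.707, -0.707, 0.0]
ft_force: [0.5, -0.3, -0.3]
grip_width: 0.0523
```

```bash
python3 - <<'E'
from h import *
w=snap('wrist','w6.png')
s=snap('scene','s6.png'); o=get_obs(); print(o['position'],o['grip_width'])
print(proj(w,(.4456,.1719,.032)),proj(w,[*o['position'][:2],.032]))
im=cv2.cvtColor(cv2.resize(s['pixels'][200:330,215:370],None,fx=2.5,fy=2.5,interpolation=cv2.INTER_CUBIC),cv2.COLOR_RGB2BGR)
for t in np.linspace(0,6.28,50):
    q=(proj(s,(.6295+.016*np.cos(t),-.042+.016*np.sin(t),.037))-[215,200]+.5)*2.5; cv2.circle(im,(int(q[0]),int(q[1])),1,(0,0,255),-1)
wi=cv2.cvtColor(cv2.resize(w['pixels'],None,fx=.62,fy=.62),cv2.COLOR_RGB2BGR)
o=np.zeros((330,790,3),np.uint8); o[:im.shape[0],:im.shape[1]]=im; o[:wi.shape[0],392:392+wi.shape[1]]=wi
cv2.imwrite('pics/c6.png',o)
E
```

```text
[0.44632795 0.17115127 0.15036613] 0.05231456453115793
[318.60464018 197.3225891 ] [319.39821708 196.57886401]
```

View pics/c6.png

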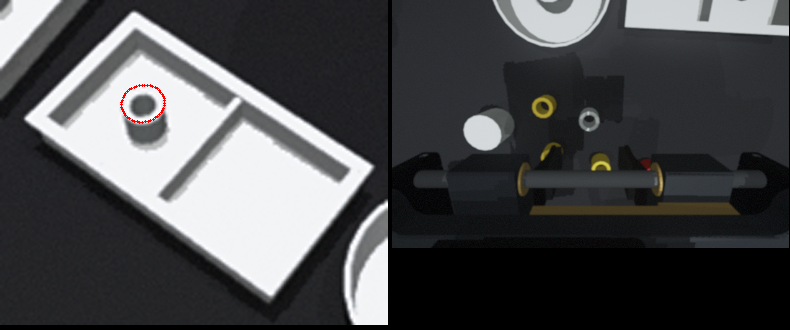

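View pics/w6.png

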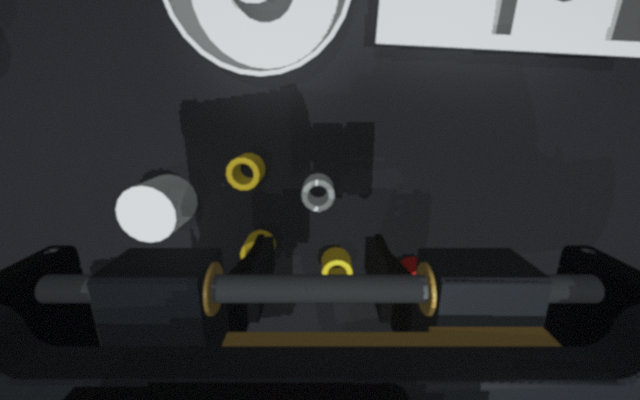

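Request:
arm_command(plan=[[[0, 0, -1], 0], [[0, 0, -2.5], 0], [[0, 0, -4.2], 0], [[0, 0, -5.2], 0], [[0, 0, -5.6], 0]])

```text
time: 22.45
position: [0.4444, 0.1711, 0.0079]
tool_rot: [0.001, -0.707, 0.707, 0.002]
ft_force: [-0.7, -0.2, -0.3]
grip_width: 0.0524
```

Request:
arm_command(plan=[[[0, 0, 0], 0], [[0, 0, 0], 0], [[0, 0, 0], 0], [[0, 0, 0], 0], [[0, 0, 0], 0]], fingers=-1)

```text
time: 22.95
position: [0.4462, 0.1722, 0.0115]
tool_rot: [0.001, 0.707, -0.707, 0.001]
ft_force: [0.2, -0.2, 5.7]
grip_width: 0.0322
```

Request:
arm_command(plan=[[[0, 0, 0], 0], [[0, 0, 0], 0], [[0, 0, 0], 0], [[0, 0, 0], 0], [[0, 0, 0], 0]])

```text
time: 23.45
position: [0.4462, 0.1722, 0.0115]
tool_rot: [0.001, 0.707, -0.707, 0.002]
ft_force: [-0.5, -0.6, 7.6]
grip_width: 0.0321
```

Request:
arm_command(plan=[[[0, 0, 0.4], 0], [[0, 0, 1.2], 0], [[0, 0, 2.2], 0], [[0, 0, 3.2], 0], [[0, 0, 3.6], 0]])

```text
time: 23.95
position: [0.446, 0.1723, 0.1027]
tool_rot: [0.001, 0.707, -0.707, 0.002]
ft_force: [1.0, 1.3, -0.2]
grip_width: 0.0319
```

Request:
arm_command(plan=[[[0.7, -0.42, 0], 0], [[1.9, -1.14, 0], 0], [[3.3, -1.97, 0], 0], [[4.8, -2.87, 0], 0], [[6.2, -3.7, 0], 0]])

```text
time: 24.45
position: [0.6012, 0.0786, 0.1001]
tool_rot: [-0.001, 0.707, -0.707, 0.0]
ft_force: [1.5, 1.0, -0.9]
grip_width: 0.0318
```

Request:
arm_command(plan=[[[0.9, -0.5, 0], 0], [[1.3, -0.78, 0], 0], [[1.3, -0.78, 0], 0], [[1.3, -0.78, 0], 0], [[1.3, -0.78, 0], 0]])

```text
time: 24.95
position: [0.6305, 0.0612, 0.0999]
tool_rot: [-0.002, 0.707, -0.707, -0.0]
ft_force: [-0.3, -0.7, 0.1]
grip_width: 0.0319
```

Request:
arm_command(plan=[[[0.08, -0.04, -0.8], 0], [[0.08, -0.04, -1.8], 0], [[0.08, -0.04, -2.6], 0], [[0.08, -0.04, -3], 0], [[0.08, -0.04, -3.22], 0]])

```text
time: 25.45
position: [0.6333, 0.0598, 0.019]
tool_rot: [-0.001, 0.707, -0.707, -0.0]
ft_force: [-0.2, 0.1, -0.2]
grip_width: 0.0322
```

Request:
arm_command(plan=[[[0, 0, -0.03], 0], [[0, 0, -0.06], 0], [[0, 0, -0.09], 0], [[0, 0, -0.12], 0], [[0, 0, -0.12], 0]])

```text
time: 25.95
position: [0.635, 0.059, 0.0172]
tool_rot: [0.0, -0.707, 0.707, -0.001]
ft_force: [0.5, -0.6, -0.8]
grip_width: 0.0319
```

Request:
arm_command(plan=[[[0, 0, -0.02], 0], [[0, 0, -0.03], 0], [[0, 0, -0.03], 0], [[0, 0, -0.03], 0]])

```text
time: 26.35
position: [0.6349, 0.059, 0.0166]
tool_rot: [0.0, -0.707, 0.707, -0.001]
ft_force: [-1.4, 0.3, 5.1]
grip_width: 0.0316
```

Contact with the floor; release, rise and back away toward the base.

Request:
arm_command(plan=[[[0, 0, 0], 0], [[0, 0, 0], 0], [[0, 0, 0], 0], [[0, 0, 0], 0], [[0, 0, 0], 0]], fingers=0.2)

```text
time: 26.85
position: [0.6345, 0.059, 0.0158]
tool_rot: [-0.0, 0.707, -0.707, 0.0]
ft_force: [-0.0, -0.3, 0.8]
grip_width: 0.0516
```

Request:
arm_command(plan=[[[0, 0, 0.5], 0], [[0, 0, 1.5], 0], [[0, 0, 3], 0], [[0, 0, 4.5], 0], [[0, 0, 6.2], 0]])

```text
time: 27.35
position: [0.634, 0.0591, 0.1727]
tool_rot: [-0.001, 0.707, -0.707, -0.0]
ft_force: [1.1, 0.1, -0.2]
grip_width: 0.0526
```

Request:
arm_command(plan=[[[-7, 0, 0], 0], [[-7, 0, 0], 0], [[-7, 0, 0], 0], [[-7, 0, 0], 0], [[-7, 0, 0], 0]])

```text
time: 27.85
position: [0.4545, 0.0597, 0.1717]
tool_rot: [-0.002, 0.707, -0.707, -0.001]
ft_force: [-0.5, -0.2, 0.2]
grip_width: 0.0524
```

Request:
arm_command(plan=[[[0, 0, 0], 0], [[0, 0, 0], 0], [[0, 0, 0], 0], [[0, 0, 0], 0], [[0, 0, 0], 0]])

```text
time: 28.35
position: [0.4602, 0.059, 0.1708]
tool_rot: [-0.0, 0.707, -0.707, 0.0]
ft_force: [-0.4, 0.1, 0.1]
grip_width: 0.052
```

```bash
python3 - <<'E'
from h import *
c=snap('top','t7.png');s=snap('scene','s7.png'); o=get_obs(); print(o['position'],o['grip_width'])
T=[(.6245,.2184,.057,.027),(.6077,-.2253,.047,.021),(.6295,-.042,.037,.016),(.634,.06,.037,.016),(.4336,.3257,.052,.027),(.4504,-.1938,.042,.021)]
v=[]
for cc,(x0,x1,y0,y1),f in ((c,(150,470,100,245),2.4),(s,(130,530,130,370),1.4)):
    im=cv2.cvtColor(cv2.resize(cc['pixels'][y0:y1,x0:x1],None,fx=f,fy=f,interpolation=cv2.INTER_CUBIC),cv2.COLOR_RGB2BGR)
    for x,y,z,r in T:
      for t in np.linspace(0,6.28,40):
        q=(proj(cc,(x+r*np.cos(t),y+r*np.sin(t),z))-[x0,y0]+.5)*f; cv2.circle(im,(int(q[0]),int(q[1])),0,(0,0,255),-1)
    v.append(im)
a=np.zeros((v[0].shape[0]+min(v[1].shape[0],250),768,3),np.uint8)
a[:v[0].shape[0],:v[0].shape[1]]=v[0]; a[v[0].shape[0]:,:v[1].shape[1]]=v[1][:250]
cv2.imwrite('pics/c7.png',a); print(a.shape)
E
```

```text
[0.45987064 0.05899969 0.17083136] 0.052393524592236305
(598, 768, 3)
```

View pics/c7.png

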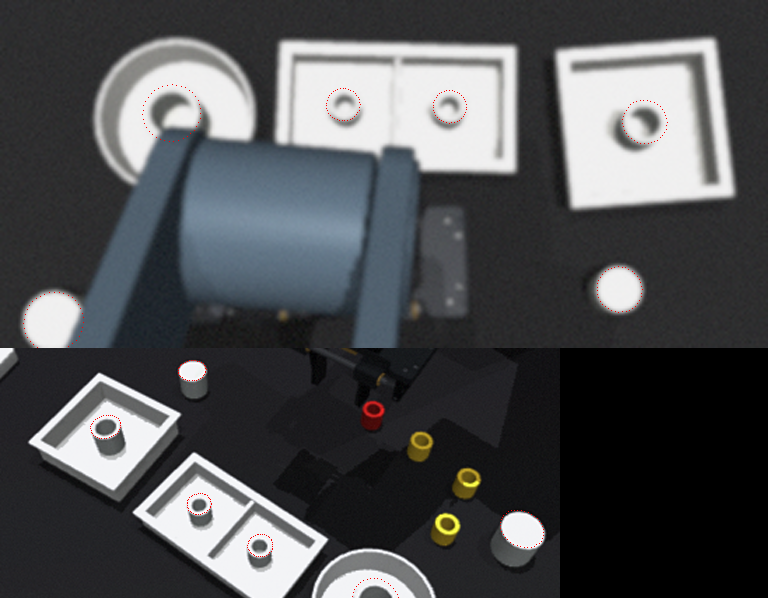

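View pics/s7.png

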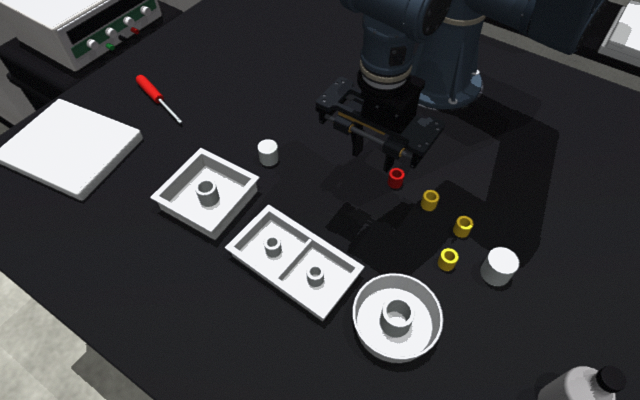

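All four sleeves stand upright on target (scene rims at about (397,310), (207,187), (273,242) and (316,272)). Both slugs are unmoved and the arm is clear.

```bash
python3 -c "
from rig import hand_in; print(hand_in())"
```

```text
the job is handed in; nothing more can be done
None
```

I placed the large sleeve in the round tub, then the medium sleeve in the square tub, then one small sleeve in each compartment of the divided tub. Each was lowered until the force reading showed floor contact, then released. I handed the job in at about 28.5 s of the 107 s allowed.

- **Sleeves:** In the last top and scene pictures, all four stand upright. Their rims match the circles drawn at the target centres to about 2–3 mm by eye, against the 15 mm allowed.
- **Slugs:** Both match the outlines of their start positions.
- **Arm:** At hand-in the gripper was about 0.17 m above the bench, touching nothing.
- **Check that disagreed:** The wrist camera placed some rims about 2–4 px (roughly 2–3 mm) off from what I predicted, within the calibration and arm lag. Right after the large sleeve was placed, the round tub's rim looked about 8 px off in the wrist picture. The top and scene views showed both the tub and the sleeve where expected, so I went with those.

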